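# Try three roller sleeves on the journal gauge and sort out the short-bored one

## Task

The dough sheeter's three roller sleeves came back from the wash mixed up, and one has too short a bore. On the journal gauge, push every sleeve along its rods onto its pin as far as it will go, gently and without ramming it; leave those that go fully home against the shoulder plate there, and draw the one that stops half way straight back off its pin and lay it in the steel pan. Leave the other things on the table alone.

Things in the scene. Friction and masses are not known exactly. Their poses are not given: they have to be found in the camera images.
- gauge: Aluminium gauge fixed to the table, 230 x 232 mm, origin under its centre; x points away from the robot, the push direction. Shoulder plate across the far end (face at x +95 mm, 74 mm high) with three level pins, 27 mm thick, 84 mm apart in y, noses tapered. Before and under each pin two rods (tops 24 mm high, 34 mm apart, from x -110 mm to the plate) carry a sleeve in line with the pin.
- pin_left (a point): Root of the left (gauge y = +84 mm) pin, on its axis at the shoulder plate, 44 mm above the table like the sleeves' axes. The pin reaches 72 mm from here towards the robot, against gauge x. A sleeve is home when its mouth touches the plate here; a short-bored one stops with its mouth 36 mm away.
- pin_middle (a point): Root of the middle (gauge y = 0) pin, on its axis at the shoulder plate, 44 mm above the table like the sleeves' axes. The pin reaches 72 mm from here towards the robot, against gauge x. A sleeve is home when its mouth touches the plate here; a short-bored one stops with its mouth 36 mm away.
- pin_right (a point): Root of the right (gauge y = -84 mm) pin, on its axis at the shoulder plate, 44 mm above the table like the sleeves' axes. The pin reaches 72 mm from here towards the robot, against gauge x. A sleeve is home when its mouth touches the plate here; a short-bored one stops with its mouth 36 mm away.
- sleeve_a: White plastic roller sleeve, a cylinder 50 mm across, 90 mm long, lying on rods; about 0.14 kg, slides at 1-2 N. Origin mid-axis. Its x axis runs along the cylinder from the closed end (near the robot) to the open mouth (facing the pin); it may roll about x. Bore 33 mm wide, 76 mm deep, or in one of the three only 36 mm: alike outside, which one is not told, so push and see how far it goes.
- sleeve_a_mouth (a point): Centre of the open mouth of the sleeve of that name, on its axis, 45 mm from its origin along its x axis.
- sleeve_b: White plastic roller sleeve, a cylinder 50 mm across, 90 mm long, lying on rods; about 0.14 kg, slides at 1-2 N. Origin mid-axis. Its x axis runs along the cylinder from the closed end (near the robot) to the open mouth (facing the pin); it may roll about x. Bore 33 mm wide, 76 mm deep, or in one of the three only 36 mm: alike outside, which one is not told, so push and see how far it goes.
- sleeve_b_mouth (a point): Centre of the open mouth of the sleeve of that name, on its axis, 45 mm from its origin along its x axis.
- sleeve_c: White plastic roller sleeve, a cylinder 50 mm across, 90 mm long, lying on rods; about 0.14 kg, slides at 1-2 N. Origin mid-axis. Its x axis runs along the cylinder from the closed end (near the robot) to the open mouth (facing the pin); it may roll about x. Bore 33 mm wide, 76 mm deep, or in one of the three only 36 mm: alike outside, which one is not told, so push and see how far it goes.
- sleeve_c_mouth (a point): Centre of the open mouth of the sleeve of that name, on its axis, 45 mm from its origin along its x axis.
- pan: Open steel pan standing loose in front of the microwave, 136 mm (its x) by 178 mm (its y) over the rim and 65 mm high; the inside is 118 by 160 mm, floor 3 mm above the table. The microwave (320 mm high) is close behind it, from 0.51 m (door handle) ahead of the robot's base: come from the front, from above, with the gripper's long side across. Origin at the centre of its underside. 0.5 kg.
- jar: Spice jar with a red cap, 45 mm in diameter, 106 mm tall, between gauge and pan. Origin at its underside. A bystander: leave it alone.
- fork: Steel fork, 195 mm long, lying beside the spoon. Origin at its underside. A bystander: leave it alone.
- spoon: Steel spoon, 195 mm long, lying left of the pan. Origin at its underside. A bystander: leave it alone.

How it is judged:
On the way:
1. the short-bored sleeve has been tried: pushed onto a pin until it stops (mouth within 41 mm of the pin's root) ((distance between sleeve_c_mouth and pin_left below 0.041 m or distance between sleeve_c_mouth and pin_middle below 0.041 m or distance between sleeve_c_mouth and pin_right below 0.041 m) and height (world z) of sleeve_c_mouth between 0.036 and 0.052 m and angle between the x axis of sleeve_c and the x axis of gauge, either way round below 0.12 rad), for 0.1 s.
At the end, for the whole second after the job is handed in: The two long-bored sleeves are on pins with their mouths within 6 mm of the shoulder plate; the short-bored sleeve, having been tried on its pin, lies inside the upright pan (its centre within the inner walls and under 62 mm above the pan's underside); all sleeves are at rest ((distance between sleeve_a_mouth and pin_left below 0.006 m or distance between sleeve_a_mouth and pin_middle below 0.006 m or distance between sleeve_a_mouth and pin_right below 0.006 m) and height (world z) of sleeve_a_mouth between 0.036 and 0.052 m and angle between the x axis of each of sleeve_a, sleeve_b and the x axis of gauge, either way round below 0.12 rad and (distance between sleeve_b_mouth and pin_left below 0.006 m or distance between sleeve_b_mouth and pin_middle below 0.006 m or distance between sleeve_b_mouth and pin_right below 0.006 m) and height (world z) of sleeve_b_mouth between 0.036 and 0.052 m and x of sleeve_c in the frame of pan between -0.059 and 0.059 m and y of sleeve_c in the frame of pan between -0.08 and 0.08 m and z of sleeve_c in the frame of pan between 0 and 0.062 m and angle between pan's own z axis and vertical below 0.1 rad and linear speed of each of sleeve_a, sleeve_b, sleeve_c below 0.02 m/s); the robot touches nothing.
It fails at once if a sleeve is rammed against the gauge (over 80 N) (contact force between any of sleeve_a, sleeve_b, sleeve_c and gauge above 80 N).
It fails at once if a bystander is moved more than 30 mm (distance of any of jar, fork, spoon from where it was at the start of the episode above 0.03 m).
It also fails if it takes over 69 s, if anything falls off the work surface, if the arm or the gripper's body presses on something with over 40 N, if the wrist force passes 120 N, or if a joint passes its speed limit or range.

## Robot

A 7-joint arm with a two-finger parallel gripper is mounted at the origin on a cart in front of the work surface, level with it; the furniture and walls round the work are solid. World frame = base frame: x ahead of the robot, y to its left, z up, the work surface at z = 0. Lengths are in m, angles in rad, forces in N, time in s.
With the tool pointing down it reaches from about 0.4 to 0.85 m from the base axis. Payload 6.9 kg.
Tool frame: the origin (TCP) lies midway between the tips of the shut fingers; the grasp point (between the pads) lies behind it (ctrl.pinch_z is the z of the grasp point in the tool frame, in m); z points along the fingers, y is the line along which they close (so a half turn about z gives the same grasp; the last joint's range is limited). The gripper opens to 85 mm and grips with 20 to 120 N. Pads are 22 mm wide; open, the fingers measure 114 mm over their backs; the gripper's body (76 mm by 85 mm) begins 54 mm behind the grasp point. The pads swing forward as they close: fully open they stand 13 mm farther back than shut.
Start: joints at [-1.185, 0.507, -0.238, 1.5, 0.126, 1.149, -0.155], TCP at [0.173, 0.601, 0.231] pointing down, gripper open.
Joint ranges: [-3.08, 3.08], [-0.24, 2.05], [-1.43, 1.35], [0, 2.5], [-1.52, 4.66], [0.17, 1.96], [-2.89, 2.89]. Speed limits (rad/s): [2.39, 2.39, 3.14, 3.14, 3.14, 3.14, 3.14].

## Interface

Orientations are given as a unit quaternion [w, x, y, z].
In Python, from station import ctrl, get_state, vision, ticket, models gives the robot as it stands. Calls block until the motion is done:
- ctrl.movep(position, orientation): joint-space move of the TCP to a pose.
- ctrl.movel(position, frame=None, max_speed=0.15): straight line of the TCP; frame=None keeps the orientation; max_speed is the mean speed in m/s.
- ctrl.set_joints(angles): joint-space move.
- ctrl.ungrasp() and ctrl.close_gripper(force=None): open the fingers fully, or close them until they stop; force is the grip in N (None keeps the last).
- ctrl.pause(seconds).
- ctrl.ik(position, orientation): joint angles nearest the present ones, or None.
- get_state(): the state.
- vision.grab_frame(name): name is "scene" or "side" or "wrist"; returns (picture, depth): 480x640x3 uint8, blue, green, red; 480x640 float32, m along the optical axis (not along the pixel's ray), 0 where there is no reading.
- vision.camera_info(name): a dict with "mtx" (3x3 intrinsics, pixels), "dist_coeffs" ([k1, k2, p1, p2, k3] as OpenCV has them; the pictures are not rectified), "R" (3x3) and "t" (3): a world point X has camera coordinates R X + t; the wrist camera has in their place "hand_eye" (4x4, takes a point from camera to tool coordinates, whose origin is the TCP and whose axes are the flange's). Camera axes: x right, y down, z forward; pixel columns grow to the right and rows downward; lengths in m; the calibration is good to about 2 mm. A picture is of the moment at which its call begins: read the wrist's pose just before it. camera_info takes no time and is no camera call.
A pose or a line that the arm cannot do raises ctrl.Unreachable and nothing moves.
- ticket.close_job(): hands the job in; it is judged then, once.
Trained networks look in the newest picture that a camera, given by its name, has taken for a name from the list of things; names that differ only in an ending like _2 or _b are one class to them, and where a whole thing is asked for, a point or a joint stands for the part that bears it (a point fixed in the world has none). Each returns a list of dicts, best first, with "p" (0 to 1); they miss things now and then, are a little off and sometimes report something else, mostly with a low value. They report only what shows in the picture. A call takes as long as a camera call.
- models.recognise(camera, target): "point" ([column, row] in pixels, amid what is visible of it).
- models.masks_of(camera, target): "mask" (480x640 bool, what is visible of it) and "point" ([column, row] in pixels, amid what is visible of it).
The state is a dict: "time": time; "qpos": joint angles; "qd": joint speeds; "tau": joint torques, N m; "tcp_pos": TCP position; "eef_rot": TCP orientation; "contact_force": force on the tool from outside, world axes, zero at the start; "wrist_torque": the same for the moment, N m; "width": finger opening in m; "gripper_force": force on a finger pad.
Only numpy, scipy, OpenCV 4.12 (cv2) and the standard library are available. Lean on these libraries where they do the work, as an engineer would, in place of code of your own. Each camera call takes 0.05 s, during which the arm holds its last target. There are 200 camera calls.

## Working session

There is one attempt and no reset: what is moved stays moved. The work goes in short steps, each a Python script; the robot and the scene stay as the last script left them, time stands still between calls to the robot, and variables do not carry over. Pictures are saved under pics/ and viewed, at most 10 in all, crops included, and the job is handed in when it is done.

```bash
ls; mkdir -p pics
python3 - <<'E'
from station import ctrl,get_state,vision,models
import cv2,numpy as np
s=get_state();print(s['time'],s['tcp_pos'],s['eef_rot'],s['width'],ctrl.pinch_z)
ims=[]
for n in("scene","side"):
    im,d=vision.grab_frame(n);cv2.imwrite(f'pics/{n}0.png',im);np.save(f'pics/{n}0.npy',d)
    i=vision.camera_info(n);print(n,i['mtx'],i['dist_coeffs'],i['R'],i['t'])
    for t in("sleeve_a","pan","gauge","jar"):
        print(t,[(np.round(r['point']),round(r['p'],2)) for r in models.recognise(n,t)])
print(vision.camera_info("wrist"))
E
```

```text
pics
0.0 [0.1725715  0.60018003 0.23044849] [-9.31597092e-05  1.39445627e-01  9.90229340e-01 -8.72775656e-04] 0.08558019076287614 -0.0187
scene [[447.67239562   0.         311.36175507]
 [  0.         447.67239562 237.69689464]
 [  0.           0.           1.        ]] [-0.01906639  0.          0.          0.          0.        ] [[ 0.62417784 -0.78123239  0.00883062]
 [-0.51488012 -0.41982005 -0.74742865]
 [ 0.58762274  0.46198169 -0.6642834 ]] [-0.2954589   0.36444589  1.0039172 ]
sleeve_a [(array([409., 296.]), 0.71), (array([379., 283.]), 0.61), (array([438., 315.]), 0.56)]
pan [(array([258., 244.]), 0.89)]
gauge [(array([422., 300.]), 0.65), (array([176., 204.]), 0.57)]
jar [(array([316., 277.]), 0.66), (array([421., 293.]), 0.6)]
side [[481.95679548   0.         325.82264157]
 [  0.         481.95679548 230.56338816]
 [  0.           0.           1.        ]] [-0.07596162  0.          0.          0.          0.        ] [[-0.79841281 -0.60210889  0.00136491]
 [-0.26884949  0.35447157 -0.89558353]
 [ 0.53875498 -0.71541232 -0.44489131]] [0.51654209 0.16262762 1.08959909]
sleeve_a [(array([399., 192.]), 0.93), (array([381., 204.]), 0.74), (array([410., 187.]), 0.71)]
pan [(array([345., 281.]), 0.69)]
gauge [(array([400., 205.]), 0.68)]
jar [(array([394., 222.]), 0.59)]
{'mtx': array([[384.90670584,   0.        , 324.53804461],
       [  0.        , 384.90670584, 241.42558092],
       [  0.        ,   0.        ,   1.        ]]), 'dist_coeffs': array([-0.02394229,  0.        ,  0.        ,  0.        ,  0.        ]), 'hand_eye': array([[-2.98663414e-04, -9.55884386e-01, -2.93743001e-01,
         7.44675694e-02],
       [ 9.99999685e-01, -5.01605800e-04,  6.15551119e-04,
        -6.99069782e-05],
       [-7.35738897e-04, -2.93742725e-01,  9.55884235e-01,
        -1.42170879e-01],
       [ 0.00000000e+00,  0.00000000e+00,  0.00000000e+00,
         1.00000000e+00]])}
```

View pics/scene0.png

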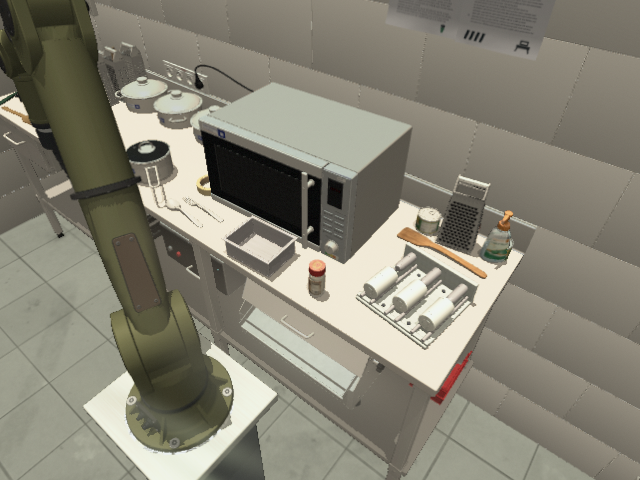

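View pics/side0.png

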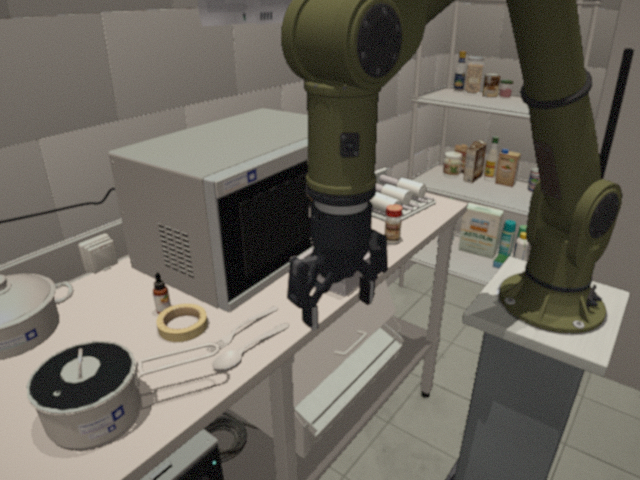

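```bash
cat > h.py <<'E'
import cv2,numpy as np
from station import ctrl,get_state,vision,models
from scipy.spatial.transform import Rotation as Ro
def Rm(q): return Ro.from_quat([q[1],q[2],q[3],q[0]]).as_matrix()
def qt(R): x=Ro.from_matrix(R).as_quat(); return [x[3],x[0],x[1],x[2]]
def Tcam(n,s=None):
    i=vision.camera_info(n)
    if n=='wrist':
        T=np.eye(4);T[:3,:3]=Rm(s['eef_rot']);T[:3,3]=s['tcp_pos'];return i,T@i['hand_eye']
    T=np.eye(4);T[:3,:3]=i['R'];T[:3,3]=i['t'];return i,np.linalg.inv(T)
def cloud(n,d,s=None,T=None):
    i,T0=Tcam(n,s) if T is None else (vision.camera_info(n),T)
    v,u=np.mgrid[:480,:640]
    p=cv2.undistortPoints(np.stack([u,v],-1).reshape(-1,1,2).astype(float),i['mtx'],np.array(i['dist_coeffs'])).reshape(480,640,2)
    P=np.dstack([p*d[...,None],d]);W=P@T0[:3,:3].T+T0[:3,3];W[d<=0]=np.nan
    return W
def down(yaw):  # tool z down, tool x at angle yaw
    c,s=np.cos(yaw),np.sin(yaw);return qt(np.array([[c,s,0],[s,-c,0],[0,0,-1.]]))
E
python3 - <<'E'
from h import *
for n,pts in(("scene",[(409,296),(379,283),(438,315),(258,244),(316,277)]),("side",[(399,192),(381,204),(410,187),(345,281)])):
    W=cloud(n,np.load(f'pics/{n}0.npy'))
    for u,v in pts: print(n,u,v,np.round(W[v,u],3))
    # height map topdown stats
    m=(W[...,2]>.06)&(W[...,2]<.08)&(W[...,0]>.3)&(W[...,0]<.9)
    print(m.sum())
E
```

```text
scene 409 296 [ 0.541 -0.268  0.064]
scene 379 283 [ 0.528 -0.185  0.067]
scene 438 315 [ 0.531 -0.356  0.065]
scene 258 244 [0.485 0.221 0.003]
scene 316 277 [ 0.43  -0.05   0.081]
4391
side 399 192 [ 0.542 -0.247  0.058]
side 381 204 [ 0.549 -0.15   0.048]
side 410 187 [ 0.539 -0.317  0.055]
side 345 281 [0.392 0.267 0.042]
4682
```

The scene picture shows the three sleeves on the gauge at about (379,283), (409,296) and (438,315), the pan at (258,244), the jar at (316,277), and the fork and spoon near (190,210). The side view is mostly blocked by the arm. Next I'll measure with the wrist camera from two places.

Run:
```python
from h import *
q=down(np.pi)
for k,(p) in enumerate([(.43,.2,.3),(.47,-.23,.28),(.47,-.30,.28)]):
    ctrl.movep(list(p),q);ctrl.pause(.2)
    s=get_state();im,d=vision.grab_frame("wrist");i,T=Tcam("wrist",s)
    cv2.imwrite(f'pics/w{k}.png',im);np.savez(f'pics/w{k}.npz',d=d,T=T,im=im)
    t="pan" if k==0 else "sleeve_a"
    print(s['time'],s['tcp_pos'],s['contact_force'])
    W=cloud("wrist",d,T=T)
    for r in models.masks_of("wrist",t):
        m=r['mask'];P=W[m];P=P[~np.isnan(P[:,0])]
        print(t,round(r['p'],2),np.round(r['point']),np.round(np.percentile(P,[2,50,98],axis=0),3).tolist())
        if r['p']>.5: np.save(f'pics/m{k}_{int(r["point"][0])}.npy',m)
```

```text
2.45 [0.42980199 0.2007438  0.29980643] [0.77602829 0.50783428 0.16149526]
pan 0.62 [312. 226.] [[0.393, 0.101, 0.001], [0.467, 0.185, 0.003], [0.524, 0.272, 0.065]]
pan 0.21 [ 15. 306.] [[0.509, -0.169, 0.024], [0.551, -0.154, 0.05], [0.597, -0.146, 0.063]]
4.3417 [ 0.47045296 -0.22901849  0.28005166] [ 0.28701082  0.52864864 -0.01110986]
sleeve_a 0.65 [375. 276.] [[0.507, -0.201, 0.027], [0.545, -0.178, 0.063], [0.594, -0.151, 0.068]]
sleeve_a 0.62 [218. 272.] [[0.504, -0.364, 0.032], [0.539, -0.338, 0.062], [0.591, -0.317, 0.068]]
sleeve_a 0.58 [294. 284.] [[0.515, -0.285, 0.032], [0.552, -0.26, 0.063], [0.602, -0.236, 0.068]]
5.025 [ 0.47039033 -0.29876595  0.28002854] [-0.49699784 -0.03354801 -0.21794078]
sleeve_a 0.96 [360. 286.] [[0.515, -0.287, 0.027], [0.553, -0.263, 0.063], [0.603, -0.236, 0.068]]
sleeve_a 0.8 [440. 275.] [[0.507, -0.203, 0.036], [0.543, -0.183, 0.063], [0.591, -0.153, 0.068]]
sleeve_a 0.66 [284. 272.] [[0.504, -0.37, 0.025], [0.541, -0.342, 0.063], [0.593, -0.318, 0.068]]
```

Run:
```python
from h import *
from scipy.optimize import least_squares
import glob
for k in(1,2):
    z=np.load(f'pics/w{k}.npz');W=cloud("wrist",z['d'],T=z['T'])
    for f in sorted(glob.glob(f'pics/m{k}_*.npy')):
        P=W[np.load(f)];P=P[~np.isnan(P[:,0])]
        y0=np.median(P[:,1])
        def fn(a,P=P): # y=a0+a1*(x-.55), z=a2, radius .025
            dy=(P[:,1]-a[0]-a[1]*(P[:,0]-.55))/np.hypot(1,a[1]);return np.hypot(dy,P[:,2]-a[2])-.025
        B=P[(P[:,2]>.045)&(P[:,0]<.59)]
        r=least_squares(lambda a:fn(a,B),[y0,0,.044],loss='soft_l1',f_scale=.002)
        top=P[P[:,2]>.06]
        print(k,f,np.round(r.x,4),'rms',np.round(np.median(abs(r.fun)),4),'x',np.round(np.percentile(top[:,0],[1,99]),4))
    m=(W[...,2]>.069)&(W[...,2]<.08)&(W[...,0]>.6)&(W[...,1]<-.1)
    P=W[m];print('plate',len(P),np.percentile(P,[1,50,99],axis=0).round(3).tolist())
    # front top edge of plate per y bin
    e=[(yb,np.percentile(P[abs(P[:,1]-yb)<.01][:,0],3)) for yb in np.arange(-.36,-.15,.02) if (abs(P[:,1]-yb)<.01).sum()>10]
    if e:
        e=np.array(e);print('edge',np.polyfit(e[:,0]+.26,e[:,1],1).round(4),e.round(3).tolist())
# pan
z=np.load('pics/w0.npz');W=cloud("wrist",z['d'],T=z['T'])
P=W[(W[...,2]>.058)&(W[...,2]<.07)&(W[...,1]>.05)&(W[...,1]<.33)&(W[...,0]<.55)].astype(np.float32)
print('rim',len(P),np.median(P[:,2]),cv2.minAreaRect(P[:,:2].copy()),np.percentile(P,[1,99],axis=0).round(3).tolist())
F=W[(W[...,2]>-.004)&(W[...,2]<.012)&(W[...,1]>.1)&(W[...,1]<.27)&(W[...,0]>.405)&(W[...,0]<.52)]
print('floor',np.median(F[:,2]))
cv2.imwrite('pics/v.png',np.hstack([np.load('pics/w0.npz')['im'][:, :],np.load('pics/w1.npz')['im']])[:, ::1].copy()[::2,::2])
```

```text
1 pics/m1_218.npy [-0.3447 -0.1392  0.0416] rms 0.0006 x [0.5054 0.5923]
1 pics/m1_293.npy [-0.2596 -0.1288  0.0416] rms 0.0005 x [0.5165 0.604 ]
1 pics/m1_375.npy [-0.1749 -0.1347  0.0419] rms 0.0005 x [0.5083 0.5958]
plate 2245 [[0.677, -0.367, 0.069], [0.693, -0.268, 0.073], [0.711, -0.166, 0.075]]
edge [0.1276 0.6883] [[-0.36, 0.676], [-0.34, 0.678], [-0.32, 0.68], [-0.3, 0.683], [-0.28, 0.686], [-0.26, 0.688], [-0.24, 0.691], [-0.22, 0.694], [-0.2, 0.696], [-0.18, 0.699], [-0.16, 0.701]]
2 pics/m2_284.npy [-0.3443 -0.1304  0.0416] rms 0.0005 x [0.5052 0.5935]
2 pics/m2_359.npy [-0.2596 -0.1239  0.0417] rms 0.0005 x [0.5163 0.6044]
2 pics/m2_439.npy [-0.1747 -0.1416  0.042 ] rms 0.0005 x [0.5082 0.5933]
plate 2478 [[0.674, -0.39, 0.069], [0.692, -0.28, 0.073], [0.711, -0.167, 0.075]]
edge [0.1305 0.6883] [[-0.36, 0.675], [-0.34, 0.678], [-0.32, 0.68], [-0.3, 0.683], [-0.28, 0.685], [-0.26, 0.688], [-0.24, 0.691], [-0.22, 0.693], [-0.2, 0.696], [-0.18, 0.699], [-0.16, 0.701]]
rim 6167 0.06422659 ((0.47082409262657166, 0.19266633689403534), (0.1607207953929901, 0.2670983076095581), 2.4331531524658203) [[0.389, 0.076, 0.058], [0.549, 0.317, 0.069]]
floor 0.002510169813974117
```

View pics/w1.png

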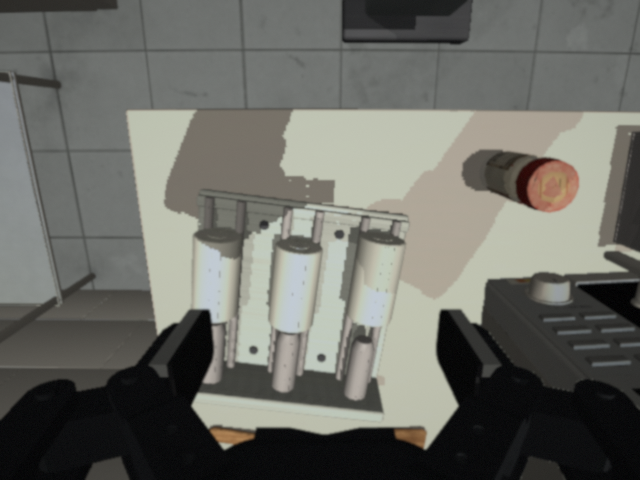

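View pics/w0.png

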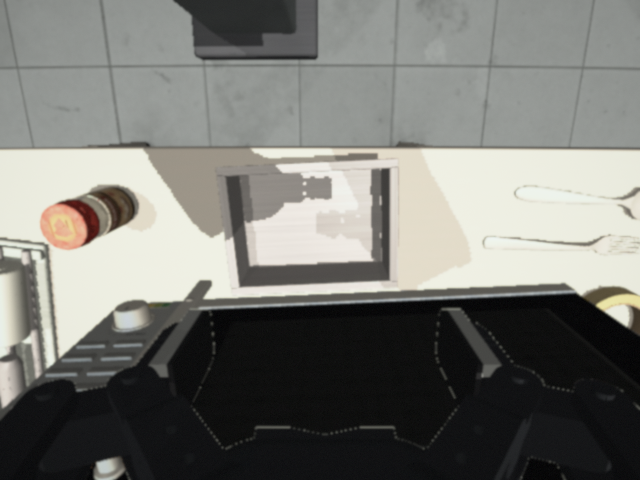

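The wrist views show the sleeves at (215,270), (296,285) and (380,280) with their pins below them. The pan is at (312,226), the jar at (90,215), and the fork and spoon at the right. The gauge yaw is about -0.13 rad, and the plate edge and sleeve axes agree on that. I'll start by pushing the right sleeve.

```bash
cat >> h.py <<'E'
TH=-.130;U=np.array([np.cos(TH),np.sin(TH)]);N=np.array([-U[1],U[0]])
def meet(y0):  # axis y=y0+tan(TH)(x-.55) with plate x=.6883+.129(y+.26)
    x=np.linalg.solve([[-np.tan(TH),1],[1,-.129]],[y0-np.tan(TH)*.55,.6883+.129*.26]);return x
Q=down(np.pi+TH)
AX=dict(r=-.3445,m=-.2596,l=-.1748)
def at(k,s,z): return [*(meet(AX[k])+s*U),z]
def fu():
    f=get_state()['contact_force'];return float(f[:2]@U),float(np.linalg.norm(f))
def push(k,xend,z=.033):
    e=(np.array([xend,AX[k]+np.tan(TH)*(xend-.55)])-meet(AX[k]))@U
    ctrl.movep(at(k,e-.05,.13),Q);ctrl.movel(at(k,e-.05,z),max_speed=.2)
    f0=fu()[0];s=e-.022;ctrl.movel(at(k,s,z),max_speed=.1)
    log=[];off=None
    while True:
        f=f0-fu()[0];log.append((round(s*1e3,1),round(f,1)))
        if f>7 or s>-.085: break
        d=-s-.090-.012   # approx mouth distance from the plate
        st=.0015 if (.031<d<.042 or d<.006) else .005
        s+=st;ctrl.movel(at(k,s,z),max_speed=.06)
    st=get_state();print(k,'end',round(e*1e3,1),log,st['tcp_pos'].round(4),round(st['time'],2))
    ctrl.movel(at(k,s-.02,z),max_speed=.15);ctrl.movel(at(k,s-.02,.13),max_speed=.25)
E
python3 - <<'E'
from h import *
W0=np.load('pics/w0.npz');W=cloud("wrist",W0['d'],T=W0['T'])
import glob
m=np.load(glob.glob('pics/m0_*.npy')[0]);P=W[m];P=P[(P[:,2]>.058)&(P[:,2]<.07)].astype(np.float32)
print(cv2.minAreaRect(P[:,:2].copy()),np.median(P[:,2]))
for k in AX: print(k,meet(AX[k]))
ctrl.close_gripper(30);print(get_state()['width'])
push('r',.506);print(get_state()['time'])
E
```

```text
((0.4595023989677429, 0.1862364411354065), (0.13646915555000305, 0.17869405448436737), 2.7948806285858154) 0.06423314
r [ 0.67528653 -0.36087962]
m [ 0.68605698 -0.27738773]
l [ 0.69681475 -0.19399417]
9.458264526300463e-05
r end -170.7 [(np.float64(-192.7), 0.7), (np.float64(-187.7), 1.6), (np.float64(-182.7), 2.0), (np.float64(-177.7), 0.4), (np.float64(-172.7), 0.8), (np.float64(-167.7), 0.9), (np.float64(-162.7), 1.8), (np.float64(-157.7), -0.4), (np.float64(-152.7), 1.4), (np.float64(-147.7), 1.3), (np.float64(-142.7), 0.8), (np.float64(-141.2), 0.4), (np.float64(-139.7), 1.6), (np.float64(-138.2), 1.7), (np.float64(-136.7), 1.8), (np.float64(-135.2), 1.6), (np.float64(-133.7), 1.9), (np.float64(-132.2), 1.3), (np.float64(-127.2), 0.7), (np.float64(-122.2), 1.4), (np.float64(-117.2), -0.3), (np.float64(-112.2), 0.6), (np.float64(-107.2), 1.4), (np.float64(-105.7), -0.1), (np.float64(-104.2), 1.5), (np.float64(-102.7), 1.3), (np.float64(-101.2), 0.7), (np.float64(-99.7), 4.0), (np.float64(-98.2), 8.8)] [ 0.5758 -0.348   0.0328] 14.62
15.45
```

The right sleeve went home, stopping with the TCP 98 mm from the plate. The pan outline also matches 136 x 178 mm. Next are the other two.

```bash
sed -i 's/-.090-.012 /-.090-.0085 /; s/round(s\*1e3,1)/round(float(s)*1e3,1)/' h.py
python3 - <<'E'
from h import *
push('m',.5164);push('l',.508)
q=down(np.pi);ctrl.movep([.47,-.27,.28],q);ctrl.ungrasp();ctrl.pause(.1)
s=get_state();im,d=vision.grab_frame("wrist");i,T=Tcam("wrist",s)
cv2.imwrite('pics/w3.png',im);np.savez('pics/w3.npz',d=d,T=T,im=im)
W=cloud("wrist",d,T=T)
for k in AX:
    r=meet(AX[k]);S=(W[...,:2]-r)@U;L=(W[...,:2]-r)@N
    m=(abs(L)<.012)&(W[...,2]>.058)&(W[...,2]<.072)&(S<-.004)
    print(k,np.percentile(S[m],[.5,1,99]).round(4),m.sum())
print(s['time'])
E
```

```text
m end -171.1 [(-193.1, 0.4), (-188.1, 0.4), (-183.1, -0.4), (-178.1, -1.0), (-173.1, -0.5), (-168.1, -0.7), (-163.1, -0.1), (-158.1, -0.4), (-153.1, -0.9), (-148.1, -0.6), (-143.1, -0.5), (-138.1, 0.4), (-136.6, -0.7), (-135.1, 1.5), (-133.6, 1.5), (-132.1, 0.3), (-130.6, 0.9), (-129.1, 0.6), (-124.1, -0.1), (-119.1, -0.0), (-114.1, -0.1), (-109.1, 0.3), (-104.1, -0.4), (-102.6, 0.1), (-101.1, 0.8), (-99.6, 3.9), (-98.1, 9.0)] [ 0.5866 -0.2645  0.0329] 23.61
l end -190.4 [(-212.4, 0.2), (-207.4, -0.1), (-202.4, 0.5), (-197.4, 1.1), (-192.4, -0.1), (-187.4, -0.4), (-182.4, 1.1), (-177.4, 1.1), (-172.4, 0.3), (-167.4, 0.8), (-162.4, 0.3), (-157.4, 0.0), (-152.4, 0.3), (-147.4, -0.3), (-142.4, -0.5), (-137.4, 0.5), (-135.9, 5.1), (-134.4, 8.7)] [ 0.5613 -0.1763  0.0328] 30.39
r [-0.0893 -0.0892 -0.0049] 1633
m [-0.0893 -0.0891 -0.005 ] 1593
l [-0.1254 -0.1253 -0.0379] 1729
32.8917
```

View pics/w3.png

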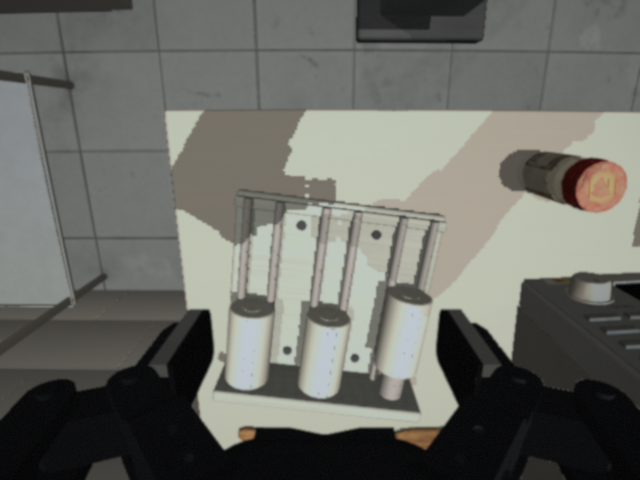

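The right (250,345) and middle (325,350) sleeves are home. The left one (405,330) stopped 36 mm short, so it is the short-bored one. I'll check the clearance to the microwave, then grip it and draw it back.

Run:
```python
from h import *
W=cloud("scene",np.load('pics/scene0.npy'))
m=(W[...,2]>.03)&(W[...,2]<.33)&(W[...,0]>.5)&(W[...,0]<.8)&(W[...,1]>-.15)&(W[...,1]<.3)
P=W[m]
for z in(.05,.1,.15,.2,.25,.3):
    b=P[abs(P[:,2]-z)<.02];print(z,np.percentile(b[:,:2],[.5,2],axis=0).round(3).tolist())
print('grip at',at('l',-.109,.022))
ctrl.movep(at('l',-.109,.12),Q)
ctrl.movel(at('l',-.109,.022),max_speed=.12);print('f',fu())
ctrl.close_gripper(50);s=get_state();print(s['width'],s['gripper_force'],s['contact_force'].round(1))
for i in range(4):
    ctrl.movel(at('l',-.109-.0145*(i+1),.022),max_speed=.06);print(fu())
ctrl.movel(at('l',-.167,.20),max_speed=.15)
s=get_state();print(s['width'],s['gripper_force'],s['contact_force'].round(1),s['time'])
vision.grab_frame("scene")
im,d=vision.grab_frame("scene");cv2.imwrite('pics/s1.png',cv2.resize(im[200:400,260:540],None,fx=2.5,fy=2.5))
```

```text
0.05 [[0.502, -0.055], [0.507, -0.047]]
0.1 [[0.519, -0.049], [0.522, -0.048]]
0.15 [[0.52, -0.049], [0.522, -0.047]]
0.2 [[0.52, -0.048], [0.522, -0.047]]
0.25 [[0.52, -0.049], [0.521, -0.047]]
0.3 [[0.521, -0.048], [0.544, -0.047]]
grip at [np.float64(0.5887345060446613), np.float64(-0.17986404543450657), 0.022]
f (0.3361894657802892, 0.6536588651069473)
0.04573435422464299 50.38464903831482 [-1.3 -0.1  6.4]
(0.8334831640530876, 8.89835035515686)
(1.406696649363205, 8.353246398201485)
(0.5813506112343207, 8.250640206867072)
(0.40946492901252884, 8.015671237291896)
0.04565923258768387 51.27668917179108 [ 0.7 -0.4 -2.4] 38.1333
```

View pics/s1.png

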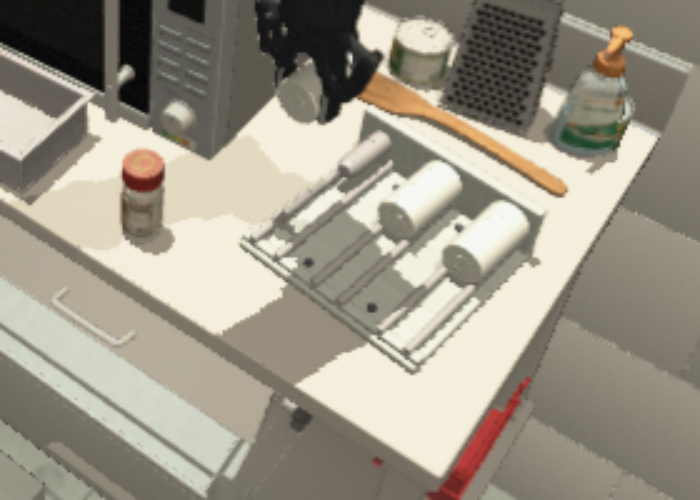

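The short sleeve is held at about (300,90) in the crop, and the other two are still home. Next I carry it round in front of the microwave to the pan.

Run:
```python
from h import *
ctrl.movel([.42,-.16,.21],max_speed=.25)
a=np.radians(2.8);qp=down(np.pi+a);ex=np.array([np.cos(a),np.sin(a)])
c=np.array([.4595,.1862]);t=c-.035*ex
ctrl.movel([.42,0,.21],max_speed=.25)
ctrl.movep([*t,.17],qp)
ctrl.pause(.1);s=get_state();print(s['width'],s['tcp_pos'],s['time'])
im,d=vision.grab_frame("wrist");cv2.imwrite('pics/w4.png',im)
i,T=Tcam("wrist",s);W=cloud("wrist",d,T=T)
R=Rm(s['eef_rot']);L=(W-s['tcp_pos'])@R   # tool coords
m=(abs(L[...,1])<.015)&(L[...,2]>-.07)&(L[...,2]<.03)&(abs(L[...,0])<.1)
print(m.sum(),np.percentile(L[m],[1,10,50,90,99],axis=0).round(3).tolist())
```

```text
0.045833457649943475 [0.42521359 0.18268763 0.17019464] 40.5083
14175 [[-0.019, -0.015, -0.045], [-0.013, -0.012, -0.044], [0.009, -0.0, -0.041], [0.016, 0.012, -0.017], [0.017, 0.015, 0.0]]
```

View pics/w4.png

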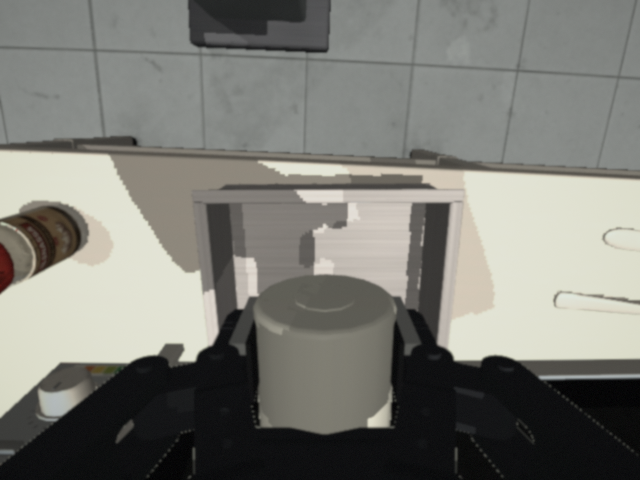

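The sleeve is level, with its closed end at about (322,295), and centred across the pan. I'll lower it and release.

Run:
```python
from h import *
s=get_state();p=s['tcp_pos'];f0=s['contact_force']
x,y=p[:2]
ctrl.movel([x,y,.03],max_speed=.12)
for z in(.02,.015,.012,.010,.0085):
    ctrl.movel([x,y,z],max_speed=.05);f=get_state()['contact_force']-f0;print(z,f.round(1))
    if np.linalg.norm(f)>4: break
ctrl.ungrasp();ctrl.pause(.2);print(get_state()['contact_force'].round(1))
ctrl.movel([x,y,.2],max_speed=.15)
ctrl.movep([.40,.19,.30],down(np.pi));ctrl.pause(.2)
s=get_state();print(s['time'],s['width'])
im,d=vision.grab_frame("wrist");i,T=Tcam("wrist",s);W=cloud("wrist",d,T=T)
for r in models.masks_of("wrist","sleeve_c")[:2]:
    P=W[r['mask']];P=P[~np.isnan(P[:,0])];print(round(r['p'],2),r['point'],np.percentile(P,[2,50,98],axis=0).round(3).tolist())
im2,_=vision.grab_frame("scene")
cv2.imwrite('pics/fin.png',np.hstack([cv2.resize(im,(400,300)),cv2.resize(im2[200:380,230:470],(400,300))]))
```

```text
0.02 [-0.5 -0.9 -0.4]
0.015 [-0.1 -0.1 -0.3]
0.012 [ 0.4 -0.1 -1. ]
0.01 [-0.4  0.  -0.7]
0.0085 [-0.2 -1.3 -0.3]
[-0.6 -0.5 -0.2]
46.0167 0.08566148214590491
0.93 [319.8, 243.0] [[0.408, 0.161, 0.031], [0.448, 0.185, 0.048], [0.495, 0.208, 0.052]]
```

View pics/fin.png

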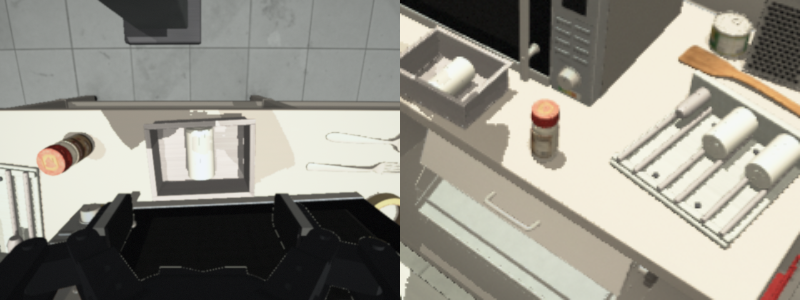

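The short sleeve lies flat in the pan at (200,152). The other two are home at (735,130) and (775,160), and the jar is undisturbed. I'll hand it in.

```bash
python3 -c "
from station import ticket
print(ticket.close_job())"
```

```text
the job is handed in; nothing more can be done
None
```

The job is handed in at about 46 s of the 69 s allowed: the right and middle sleeves are fully home on their pins, and the left one stopped half way, so it was drawn off and laid in the pan; the hand-in returned no verdict.

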